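# Test the class torches and set the worn ones aside

## Task

Test the push-button on the tail of each of the three torches: press it slowly and firmly all the way down, without hammering it, and let it go. Leave every torch whose button stays locked down standing where it is; set every torch whose button comes back up aside, standing upright on the wooden riser. Do not knock over or shift the tank, the beaker and the sample tube.

Things in the scene. Friction and masses are not known exactly. Their poses are not given: they have to be found in the camera images.
- torch_a: black hand torch with a red band, one of three alike, standing on its lens head. 145 mm tall without the button: head 58 mm across, 34 mm tall, then a straight round tube 38 mm across up to 145 mm (ribbed at its upper end), to be gripped anywhere from 55 mm up; about 0.3 kg. Origin: centre of the underside; z up along the torch
- torch_a_button: orange push-button on the tail (top) of torch_a, 26 mm across. Origin: centre of its top, 162 mm above the torch's origin; 2 N spring, about 11 mm travel onto a rubber cushion. Sound: clicks over 6 to 8 mm down at 8 N, then stays 9 mm down for good; pressed too little, it springs right back. Worn: slips 2 to 3 mm down at 7 N, then sinks easily; let go, it comes back to rest 4 to 5 mm down. Any may be worn; looks do not tell
- torch_b: black hand torch with a yellow band, one of three alike, standing on its lens head. 145 mm tall without the button: head 58 mm across, 34 mm tall, then a straight round tube 38 mm across up to 145 mm (ribbed at its upper end), to be gripped anywhere from 55 mm up; about 0.3 kg. Origin: centre of the underside; z up along the torch
- torch_b_button: orange push-button on the tail (top) of torch_b, 26 mm across. Origin: centre of its top, 162 mm above the torch's origin; 2 N spring, about 11 mm travel onto a rubber cushion. Sound: clicks over 6 to 8 mm down at 8 N, then stays 9 mm down for good; pressed too little, it springs right back. Worn: slips 2 to 3 mm down at 7 N, then sinks easily; let go, it comes back to rest 4 to 5 mm down. Any may be worn; looks do not tell
- torch_c: black hand torch with a blue band, one of three alike, standing on its lens head. 145 mm tall without the button: head 58 mm across, 34 mm tall, then a straight round tube 38 mm across up to 145 mm (ribbed at its upper end), to be gripped anywhere from 55 mm up; about 0.3 kg. Origin: centre of the underside; z up along the torch
- torch_c_button: orange push-button on the tail (top) of torch_c, 26 mm across. Origin: centre of its top, 162 mm above the torch's origin; 2 N spring, about 11 mm travel onto a rubber cushion. Sound: clicks over 6 to 8 mm down at 8 N, then stays 9 mm down for good; pressed too little, it springs right back. Worn: slips 2 to 3 mm down at 7 N, then sinks easily; let go, it comes back to rest 4 to 5 mm down. Any may be worn; looks do not tell
- riser: narrow plank of pale wood on two end blocks, fixed: 300 mm long (its own x), 80 mm deep (its own y), flat top 50 mm above the table. It stands left or right of the torches. Origin: centre of its underside, on the table; z up
- tank: clear acrylic tank, open on top, 260 (its own x) x 80 x 100 mm tall, on the side of the torches away from the riser; a bystander. Origin: centre of its underside
- beaker: empty clear plastic beaker, 92 mm across the rim, 115 mm tall, beyond the torches; a bystander. Origin: centre of its underside
- tube: clear sample tube with a white cap, 34 mm across, 120 mm tall, standing beyond the torches; a bystander. Origin: centre of its underside
There are look-alikes about, which are no part of the job. What is shaped like the torch_a but purple is not meant.

How it is judged:
By the outcome, as a careful person would: the job done as asked, in the order asked, and still so for the second after the job is handed in, with the robot touching nothing.
It also fails if it takes over 72 s, if anything falls off the work surface, if the arm or the gripper's body presses on something with over 40 N, if the wrist force passes 120 N, or if a joint passes its speed limit or range.

## Robot

A 6-joint arm with a two-finger parallel gripper is mounted at the origin on the work surface. World frame = base frame: x ahead of the robot, y to its left, z up, the work surface at z = 0. Lengths are in m, angles in rad, forces in N, time in s.
With the tool pointing down it reaches from about 0.35 to 0.975 m from the base axis. Payload 4.9 kg.
Tool frame: the origin (TCP) lies at the very end of the fingers, on their centre line; the grasp point (between the pads) lies 19 mm behind it; z points along the fingers, y is the direction in which the jaws open and shut (so a half turn about z gives the same grasp; the last joint's range is limited). The gripper opens to 85 mm and grips with 20 to 120 N. Pads are 22 mm wide; open, the fingers measure 114 mm over their backs; the gripper's body (76 mm by 85 mm) begins 54 mm behind the grasp point. The pads swing forward as they close: fully open they stand 13 mm farther back than shut.
Start: joints at [-1.258, 0.053, 1.613, -0, 1.476, -0.119], TCP at [0.262, -0.568, 0.231] pointing down, gripper open.
Joint ranges: [-3.01, 3.01], [-1.01, 2.22], [0.06, 2.58], [-1.02, 4.17], [0.09, 2.62], [-3.14, 3.14]. Speed limits (rad/s): [2.57, 2.57, 3.14, 3.14, 3.14, 3.14].

## Interface

Orientations are given as a rotation vector (axis times angle).
In Python, from station import ctrl gives the robot as it stands.
- The arm moves only by the tool apply_moves, never from a script. Its argument "deltas" is a list of rows, each a list of 5 numbers: the shift along the tool's x, y, z in m, then the turn about the tool's z in rad, then the gripper's target within -1 to 1 (fully open at 1, half-way at 0, shut at -1). A call has exactly 8 rows; each row shifts and turns the pose as measured when the row begins, along the tool's axes as they then stand; what a row does not reach is not made up. A row lasts 1/8 s, in which the tool goes at most 62.5 mm and 10.7 degrees, less where a joint would pass 70% of its speed; a pose out of reach is approached as far as the arm can. A call with a gripper value outside its range is refused whole. The fingers move at their own pace and stop on an object; "grip_force" is the grip in N (left out, the last holds). Time passes only in rows, so rows that do not move let the fingers close, or fill a call up. It gives the time, the measured TCP pose, the force and the opening at its end, in the units of the state.
- ctrl.get_obs(): the state, without advancing time (a new reading comes with each control period).
- ctrl.get_image(name): name is "scene" or "top"; returns a dict with "img" (384x512x3 uint8, red, green, blue), "range_z" (384x512 float32, m along the optical axis (not along the pixel's ray), 0 where there is no reading), "mtx" (3x3 intrinsics, pixels), "k1" (the pictures are not rectified: a ray, as slopes to the right and down, at radius r is drawn at 1 + k1 r^2 times it, then the intrinsics apply), "eye" and "attitude" of the camera in the world. Camera axes: x right, y down, z forward; pixel columns grow to the right and rows downward; lengths in m; the calibration is good to about 2 mm. A picture is of the moment at which its call begins.
- ctrl.finish_job(): hands the job in, once; it reports no verdict.
Trained networks look in a picture, given as the dict that the camera call returned (one of the last four; its "shot" number tells which), for a name from the list of things; names that differ only in an ending like _2 or _b are one class to them, and where a whole thing is asked for, a point or a joint stands for the part that bears it (a point fixed in the world has none). Each returns a list of dicts, best first, with "confidence" (0 to 1); they miss things now and then, are a little off and sometimes report something else, mostly with a low value. They report only what shows in the picture. A call takes as long as a camera call. They do not tell look-alikes from the thing itself.
- ctrl.search_frame(picture, target): "extent" ([left, top, width, height] in pixels, round what is visible of it).
- ctrl.spot_point(picture, target): "uv" ([column, row] in pixels: a listed point, or the origin of a listed thing).
The state is a dict: "t": time; "q": joint angles; "dq": joint speeds; "effort": joint torques, N m; "tool_pos": TCP position; "tool_rot": TCP orientation; "contact_force": force on the tool from outside, world axes, zero at the start; "wrist_torque": the same for the moment, N m; "opening": finger opening in m.
Only numpy, scipy, OpenCV 4.12 (cv2) and the standard library are available. Lean on these libraries where they do the work, as an engineer would, in place of code of your own. Each camera call takes 0.05 s, during which the arm holds its last target.

## Working session

There is one attempt and no reset: what is moved stays moved. The work goes in short steps, Python scripts to look and compute and a tool call to move; the robot and the scene stay as the last step left them, time stands still between calls to the robot, and variables do not carry over. Pictures are saved under pics/ and viewed, and the job is handed in when it is done.

Besides the shell and the picture viewer there is one more tool, called after ">>>" as name(argument=value, ...) on one line, values as JSON. apply_moves: Moves the arm, as the interface text tells. Its arguments: {"type":"object","properties":{"deltas":{"type":"array"},"grip_force":{"type":"number"}},"required":["deltas"]}

```bash
ls; mkdir -p pics
cat > h.py <<'E'
import numpy as np, cv2
from station import ctrl
from scipy.spatial.transform import Rotation as R
def Rm(a):
    a=np.array(a,float)
    if a.shape==(3,3): return a
    return R.from_rotvec(a).as_matrix() if a.size==3 else R.from_quat(a).as_matrix()
def und(p,uv):
    K=np.array(p["mtx"]);x=(uv[0]-K[0,2])/K[0,0];y=(uv[1]-K[1,2])/K[1,1]
    rd=np.hypot(x,y);r=rd
    for _ in range(20): r=rd/(1+p["k1"]*r*r)
    s=r/rd if rd>0 else 1
    return np.array([x*s,y*s,1.])
def atz(p,uv,z):
    d=Rm(p["attitude"])@und(p,uv);e=np.array(p["eye"]);return e+d*(z-e[2])/d[2]
def atd(p,uv,n=0):
    u,v=int(round(uv[0])),int(round(uv[1]));z=p["range_z"][v-n:v+n+1,u-n:u+n+1];z=np.median(z)
    return np.array(p["eye"])+Rm(p["attitude"])@und(p,uv)*z
def tri(p,a,q,b):
    d1=Rm(p["attitude"])@und(p,a);d2=Rm(q["attitude"])@und(q,b);d1/=np.linalg.norm(d1);d2/=np.linalg.norm(d2)
    e1=np.array(p["eye"]);e2=np.array(q["eye"])
    s=np.linalg.lstsq(np.c_[d1,-d2],e2-e1,rcond=None)[0]
    A=e1+s[0]*d1;B=e2+s[1]*d2;return (A+B)/2,np.linalg.norm(A-B)
def save(p,f): cv2.imwrite("pics/"+f,p["img"][:,:,::-1])
np.set_printoptions(precision=4,suppress=True)
E
python3 - <<'E'
from h import *
for n in("scene","top"):
    p=ctrl.get_image(n);save(p,n+"0.png");print(n,p["eye"],p["attitude"],p["mtx"],p["k1"],p["shot"])
    for t in("torch_a","torch_a_button","riser","tank","beaker","tube"):
        print(t,[(np.round(d["uv"],1).tolist(),round(d["confidence"],2)) for d in ctrl.spot_point(p,t)])
        print('  ',[(np.round(d["extent"]).tolist(),round(d["confidence"],2)) for d in ctrl.search_frame(p,t)])
print(ctrl.get_obs())
E
```

```text
pics
scene [1.2135 0.1083 1.0917] [-1.7717 -2.0394  0.6226] [[477.7192   0.     254.1269]
 [  0.     477.7192 192.0007]
 [  0.       0.       1.    ]] -0.053026409198844784 1
torch_a [([309.8, 211.3], 0.93), ([304.1, 150.0], 0.91), ([236.1, 170.6], 0.89), ([248.2, 226.1], 0.87), ([290.5, 174.2], 0.66)]
   [([236.0, 189.0, 24.0, 47.0], 0.81), ([223.0, 131.0, 24.0, 54.0], 0.78), ([298.0, 107.0, 18.0, 50.0], 0.72), ([277.0, 134.0, 22.0, 47.0], 0.61), ([301.0, 174.0, 20.0, 42.0], 0.58)]
torch_a_button [([308.4, 110.2], 0.48), ([292.5, 140.7], 0.42), ([318.9, 176.1], 0.4)]
   [([312.0, 170.0, 12.0, 12.0], 0.64), ([304.0, 106.0, 11.0, 16.0], 0.57), ([289.0, 136.0, 10.0, 10.0], 0.41), ([175.0, 246.0, 18.0, 34.0], 0.17)]
riser [([291.5, 140.1], 0.68), ([165.9, 173.4], 0.64)]
   [([120.0, 122.0, 80.0, 90.0], 0.8)]
tank [([362.2, 190.2], 0.92), ([241.4, 194.9], 0.59)]
   [([342.0, 131.0, 50.0, 100.0], 0.82)]
beaker [([300.7, 293.1], 0.72)]
   [([284.0, 257.0, 44.0, 55.0], 0.73)]
tube [([185.7, 274.5], 0.75)]
   [([177.0, 248.0, 20.0, 29.0], 0.91)]
top [0.4934 0.0066 0.8044] [-2.1777  2.1428 -0
[... 743 characters left out ...]
4.0, 183.0, 60.0, 134.0], 0.74), ([253.0, 157.0, 24.0, 33.0], 0.25)]
beaker [([200.7, 111.7], 0.92)]
   [([170.0, 72.0, 48.0, 52.0], 0.71)]
tube [([317.7, 117.7], 0.7)]
   [([310.0, 91.0, 24.0, 30.0], 0.83), ([253.0, 158.0, 24.0, 29.0], 0.39)]
{'t': 1.3, 'q': array([-1.258 ,  0.0527,  1.6129, -0.    ,  1.476 , -0.119 ]), 'dq': array([-0.0001, -0.0014,  0.0007, -0.0002, -0.0004,  0.0007]), 'effort': array([  0.0003, -39.3673, -37.0456,  -0.0001,   0.0006,   0.    ]), 'tool_pos': array([ 0.2616, -0.5676,  0.2313]), 'tool_rot': array([3.0686, 0.673 , 0.    ]), 'contact_force': array([-0.3598, -0.0985,  0.3438]), 'wrist_torque': array([ 0.0203, -0.0028,  0.052 ]), 'opening': 0.08511802497972028}
```

View pictures.

View pics/scene0.png

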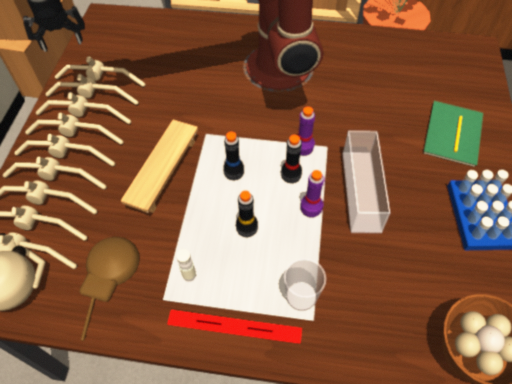

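View pics/top0.png

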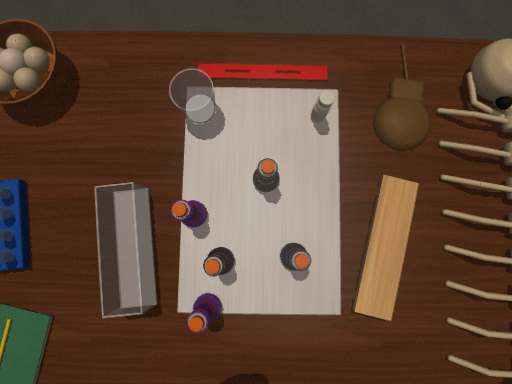

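```bash
cat > m.py <<'E'
from h import *
import sys
ps={n:ctrl.get_image(n) for n in("scene","top")}
import pickle;pickle.dump(ps,open("ps.pkl","wb"))
for n,p in ps.items():
    hsv=cv2.cvtColor(p["img"],cv2.COLOR_RGB2HSV)
    m=((hsv[...,0]>=5)&(hsv[...,0]<=16)&(hsv[...,1]>200)&(hsv[...,2]>150)).astype(np.uint8)
    k,l,s,c=cv2.connectedComponentsWithStats(m)
    for i in range(1,k):
        if not 40<s[i,4]<500: continue
        v,u=np.where(l==i)
        P=np.array([atd(p,(a,b)) for a,b in zip(u,v)])
        zt=np.percentile(P[:,2],85);g=P[abs(P[:,2]-zt)<.004]
        mid=np.r_[(g[:,:2].max(0)+g[:,:2].min(0))/2]
        print(n,c[i],s[i],"ztop",zt,"mid",mid,"mean",g.mean(0),len(g),np.ptp(g,axis=0))
E
python3 m.py
```

```text
scene [307.6341 110.0854] [303 106  11  10  82] ztop 0.1639103878399981 mid [0.3365 0.112 ] mean [0.3368 0.1119 0.1628] 45 [0.0252 0.0193 0.0061]
scene [230.9545 135.25  ] [226 131  11  11  88] ztop 0.16368483165254633 mid [ 0.4485 -0.0724] mean [ 0.4489 -0.0727  0.1624] 62 [0.0265 0.0233 0.0073]
scene [293.9885 138.2644] [289 134  12  10  87] ztop 0.16391236543721516 mid [0.4364 0.087 ] mean [0.4364 0.0866 0.1626] 57 [0.0223 0.0231 0.0072]
scene [316.1846 175.0462] [312 171   9   9  65] ztop 0.16389099013397992 mid [0.5401 0.1499] mean [0.5402 0.1502 0.1624] 52 [0.0232 0.0177 0.0061]
scene [244.9545 195.7576] [241 192   9   9  66] ztop 0.16381608601928724 mid [ 0.6223 -0.01  ] mean [ 0.6215 -0.0102  0.1624] 53 [0.0208 0.0197 0.0062]
top [178.781  208.8321] [172 203  14  13 137] ztop 0.16240981838605945 mid [0.5372 0.149 ] mean [0.5375 0.1485 0.1613] 136 [0.022  0.0243 0.0065]
top [211.768 266.048] [206 260  13  13 125] ztop 0.16253334803342573 mid [0.4366 0.085 ] mean [0.4362 0.0854 0.1612] 121 [0.0213 0.0216 0.006 ]
top [195.7862 323.6759] [190 317  13  14 145] ztop 0.16230905193553874 mid [0.3364 0.1102] mean [0.3362 0.1105 0.1612] 144 [0.023  0.0218 0.0053]
```

Run:
```python
from h import *
import pickle
ps=pickle.load(open("ps.pkl","rb"))
p=ps["top"]
# point cloud
v,u=np.mgrid[0:384,0:512]
K=p["mtx"];x=(u-K[0,2])/K[0,0];y=(v-K[1,2])/K[1,1]
rd=np.hypot(x,y);r=rd.copy()
for _ in range(20): r=rd/(1+p["k1"]*r*r)
s=r/np.maximum(rd,1e-9)
d=np.stack([x*s,y*s,np.ones_like(x)],-1)*p["range_z"][...,None]
P=d@Rm(p["attitude"]).T+p["eye"]
np.save("P.npy",P)
def box(m,name):
    q=P[m];r=cv2.minAreaRect(q[:,:2].astype(np.float32));print(name,m.sum(),r,"z",np.median(q[:,2]),q[:,2].max());print(cv2.boxPoints(r))
print("table z",np.median(P[200:230,230:250,2]))
m=np.zeros((384,512),bool);m[165:330,345:430]=1
box(m&(abs(P[...,2]-.05)<.012),"riser")
m[:]=0;m[175:325,85:165]=1
z=P[...,2]
box(m&(z>.02),"tank")
box(m&(z>.09)&(z<.11),"tankrim")
for n,(a,b,c,e) in dict(beaker=(165,225,65,130),tube=(305,340,85,130),pur1=(165,210,195,230),pur2=(185,225,290,335)).items():
    m[:]=0;m[c:e,a:b]=1;m&=(z>.02)
    q=P[m];print(n,q.min(0),q.max(0),len(q))
```

```text
table z -4.693616354733976e-05
riser 5468 ((0.47394874691963196, -0.27130913734436035), (0.08255577832460403, 0.3018237352371216), 76.76683807373047) z 0.04947514862153124 0.053800599170516494
[[ 0.3176 -0.2769]
 [ 0.6114 -0.346 ]
 [ 0.6303 -0.2657]
 [ 0.3365 -0.1966]]
tank 4425 ((0.4756876826286316, 0.1643020212650299), (0.26076093316078186, 0.3174043595790863), 6.995421409606934) z 0.0692604808790459 0.804437465579137
[[ 0.3269  0.3059]
 [ 0.3656 -0.0091]
 [ 0.6244  0.0227]
 [ 0.5858  0.3377]]
tankrim 1091 ((0.4614088237285614, 0.2804102301597595), (0.26078128814697266, 0.08340000361204147), 7.118300437927246) z 0.0977919447427299 0.10259563553747264
[[0.3269 0.3056]
 [0.3372 0.2229]
 [0.596  0.2552]
 [0.5856 0.3379]]
beaker [0.4934 0.0066 0.02  ] [0.8309 0.1913 0.8044] 1549
tube [ 0.4934 -0.146   0.0203] [0.7873 0.0066 0.8044] 454
pur1 [0.4934 0.0066 0.0205] [0.5668 0.1712 0.8044] 748
pur2 [0.3082 0.0066 0.0219] [0.4934 0.1397 0.8044] 896
```

>>> apply_moves(deltas=[[0, 0, 0, 0.165, -1], [0, 0, 0, 0.165, -1], [0, 0, 0, 0.165, -1], [0, 0, 0, 0.165, -1], [0.006, -0.045, 0, 0, -1], [0.006, -0.045, 0, 0, -1], [0.006, -0.045, 0, 0, -1], [0.006, -0.045, 0, 0, -1]], grip_force=60)

```text
t: 2.4
tool_pos: [0.33, -0.3973, 0.2311]
tool_rot: [3.116, -0.401, 0.001]
contact_force: [1.8, 1.0, 0.7]
opening: 0.0004
```

```bash
cat > go.py <<'E'
from h import *
import sys
# usage: go.py x y z [yawdeg of tool x]
o=ctrl.get_obs();M=Rm(o["tool_rot"]);t=np.array([float(a) for a in sys.argv[1:4]])
print("t",o["t"],"tcp",o["tool_pos"],"open",o["opening"],"F",o["contact_force"],"tilt",M[:,2],"q",o["q"])
yaw=np.degrees(np.arctan2(M[1,0],M[0,0]));ty=float(sys.argv[4]) if len(sys.argv)>4 else -13.2
d=(ty-yaw+180)%360-180
print("yaw",yaw,"turn about tool z",-np.radians(d))
print("delta tool now",M.T@(t-o["tool_pos"]))
c,s=np.cos(np.radians(ty)),np.sin(np.radians(ty))
w=t-o["tool_pos"];print("delta in final yaw",[c*w[0]+s*w[1],s*w[0]-c*w[1],-w[2]])
E
python3 go.py .448 -.0725 .185
python3 - <<'E'
from h import *
import pickle
ps=pickle.load(open("ps.pkl","rb"));p=ps["top"];P=np.load("P.npy")
for n,(u,v) in dict(b=(267,167),c=(302,261),a=(212,266)).items():
    w=P[v-12:v+13,u-12:u+13].reshape(-1,3);g=w[(w[:,2]>.155)&(w[:,2]<.172)];print(n,len(g),(g.max(0)+g.min(0))/2,g.mean(0),np.ptp(g,axis=0),np.median(g[:,2]))
    w=P[v-20:v+21,u-20:u+21].reshape(-1,3);g=w[(w[:,2]>.135)&(w[:,2]<.152)];print("  rim",len(g),(g.max(0)+g.min(0))/2,g.mean(0),np.ptp(g,axis=0))
E
```

```text
t 2.4 tcp [ 0.33   -0.3973  0.2311] open 0.00042116927052309643 F [1.8268 1.0487 0.7071] tilt [ 0.0005 -0.0003 -1.    ] q [-1.0219 -0.211   1.8622  0.0003  1.4899  0.8048]
yaw -14.663931563820112 turn about tool z -0.025550425812530683
delta tool now [ 0.0319 -0.3441  0.0461]
delta in final yaw [np.float64(0.040689756768916674), np.float64(-0.3431141949694552), np.float64(0.046112855722574925)]
b 149 [ 0.6186 -0.0116  0.1605] [ 0.6188 -0.0118  0.1611] [0.0243 0.0241 0.0074] 0.16119342074335996
  rim 177 [ 0.6195 -0.0123  0.143 ] [ 0.6152 -0.0113  0.1442] [0.0382 0.0365 0.016 ]
c 163 [ 0.4485 -0.0747  0.1601] [ 0.4484 -0.0747  0.1611] [0.0232 0.0235 0.009 ] 0.1613025270607218
  rim 199 [ 0.448  -0.0745  0.1434] [ 0.4494 -0.0723  0.1442] [0.037  0.0373 0.0158]
a 165 [0.4364 0.0851 0.1601] [0.436  0.0844 0.161 ] [0.0247 0.025  0.0091] 0.1610247337741978
  rim 201 [0.4355 0.0849 0.1436] [0.4377 0.0827 0.1439] [0.0385 0.0386 0.0152]
```

>>> apply_moves(deltas=[[0.004, -0.042, 0, -0.025, -1], [0.005, -0.043, 0, 0, -1], [0.005, -0.043, 0, 0, -1], [0.005, -0.043, 0.005, 0, -1], [0.005, -0.043, 0.01, 0, -1], [0.005, -0.043, 0.01, 0, -1], [0.005, -0.043, 0.01, 0, -1], [0.005, -0.043, 0.01, 0, -1]])

```text
t: 3.4
tool_pos: [0.4513, -0.0623, 0.1878]
tool_rot: [3.117, -0.363, 0.014]
contact_force: [1.1, -0.3, -0.2]
opening: -0.0001
```

```bash
python3 go.py .4485 -.0735 .170
```

```text
t 3.4 tcp [ 0.4513 -0.0623  0.1878] open -9.983956401835942e-05 F [ 1.1118 -0.3075 -0.1709] tilt [ 0.0087 -0.005  -0.9999] q [-0.2995 -0.3502  2.0463 -0.0022  1.4357  1.5032]
yaw -13.27231663159818 turn about tool z -0.001262163325339836
delta tool now [-0.0003  0.0114  0.0179]
delta in final yaw [np.float64(-0.00017639552184269902), np.float64(0.01149672492122096), np.float64(0.017838205104843213)]
```

>>> apply_moves(deltas=[[0, 0.006, 0, 0, -1], [0, 0.004, 0.003, 0, -1], [0, 0, 0.004, 0, -1], [0, 0, 0.004, 0, -1], [0, 0, 0.002, 0, -1], [0, 0, 0.002, 0, -1], [0, 0, 0, 0, -1], [0, 0, 0, 0, -1]])

```text
t: 4.4
tool_pos: [0.4488, -0.0729, 0.1718]
tool_rot: [3.116, -0.363, 0.014]
contact_force: [-1.1, -0.5, -0.3]
opening: -0.0003
```

```bash
python3 go.py .4485 -.0735 .163
```

```text
t 4.4 tcp [ 0.4488 -0.0729  0.1718] open -0.00025267794159286225 F [-1.0783 -0.496  -0.2792] tilt [ 0.0085 -0.0052 -1.    ] q [-0.3236 -0.339   2.0651 -0.0023  1.4058  1.4792]
yaw -13.275946164676546 turn about tool z -0.0013255106278673913
delta tool now [-0.0002  0.0006  0.0088]
delta in final yaw [np.float64(-0.00015331543244719153), np.float64(0.0006143544932709832), np.float64(0.008787995341668825)]
```

>>> apply_moves(deltas=[[0, 0, 0.002, 0, -1], [0, 0, 0.002, 0, -1], [0, 0, 0.002, 0, -1], [0, 0, 0.001, 0, -1], [0, 0, 0.001, 0, -1], [0, 0, 0.001, 0, -1], [0, 0, 0.001, 0, -1], [0, 0, 0.001, 0, -1]])

```text
t: 5.4
tool_pos: [0.4495, -0.0729, 0.1614]
tool_rot: [3.116, -0.362, 0.016]
contact_force: [-1.4, -0.2, 3.1]
opening: 0.0001
```

>>> apply_moves(deltas=[[0, 0, 0.001, 0, -1], [0, 0, 0.001, 0, -1], [0, 0, 0.001, 0, -1], [0, 0, 0.001, 0, -1], [0, 0, 0.001, 0, -1], [0, 0, 0.001, 0, -1], [0, 0, 0.001, 0, -1], [0, 0, 0.001, 0, -1]])

```text
t: 6.4
tool_pos: [0.4538, -0.0743, 0.1619]
tool_rot: [3.114, -0.361, 0.034]
contact_force: [-1.4, 1.1, 6.2]
opening: 0.0001
```

>>> apply_moves(deltas=[[0, 0, -0.002, 0, -1], [-0.003, -0.001, -0.001, 0, -1], [-0.002, 0, 0, 0, -1], [0, 0, 0.002, 0, -1], [0, 0, 0.002, 0, -1], [0, 0, 0.002, 0, -1], [0, 0, 0.002, 0, -1], [0, 0, 0.002, 0, -1]])

```text
t: 7.4
tool_pos: [0.4499, -0.0724, 0.1564]
tool_rot: [3.113, -0.361, 0.038]
contact_force: [-1.0, 0.6, 2.8]
opening: 0.0003
```

```bash
python3 go.py .4485 -.0735 .163
```

```text
t 7.4 tcp [ 0.4499 -0.0724  0.1564] open 0.00032360884239312376 F [-0.9844  0.6292  2.7887] tilt [ 0.0234 -0.01   -0.9997] q [-0.3218 -0.3337  2.0875 -0.0022  1.3624  1.4805]
yaw -13.23503617515917 turn about tool z -0.0006114966138330988
delta tool now [-0.001   0.0014 -0.0067]
delta in final yaw [np.float64(-0.0011363322144622783), np.float64(0.0014064655231043038), np.float64(-0.006630118836073007)]
```

>>> apply_moves(deltas=[[-0.001, 0, 0.002, 0, -1], [0, 0, 0.002, 0, -1], [0, 0, 0.002, 0, -1], [0, 0, 0.002, 0, -1], [0, 0, 0.002, 0, -1], [0, 0, 0.002, 0, -1], [0, 0, 0.003, 0, -1], [0, 0, 0.003, 0, -1]])

```text
t: 8.4
tool_pos: [0.4561, -0.0744, 0.1518]
tool_rot: [3.11, -0.36, 0.063]
contact_force: [-2.8, 0.8, 14.8]
opening: -0.0002
```

>>> apply_moves(deltas=[[0, 0, -0.002, 0, -1], [0, 0, -0.003, 0, -1], [0, 0, -0.005, 0, -1], [0, 0, -0.01, 0, -1], [-0.005, -0.03, -0.01, 0, -1], [-0.008, -0.04, 0, 0, -1], [-0.01, -0.04, 0, 0, -1], [-0.01, -0.04, 0, 0, -1]])

```text
t: 9.4
tool_pos: [0.4566, 0.0816, 0.1807]
tool_rot: [3.108, -0.371, 0.061]
contact_force: [0.2, 0.4, -0.4]
opening: -0.0003
```

```bash
python3 go.py .4363 .0855 .170
cat > look.py <<'E'
from h import *
import sys,pickle
nm=sys.argv[1]
pos=dict(a=(.4363,.0855),b=(.62,-.011),c=(.4485,-.0735))
v,u=np.mgrid[0:384,0:512]
for n in("scene","top"):
    p=ctrl.get_image(n);save(p,nm+n+".png");pickle.dump(p,open(nm+n+".pkl","wb"))
    K=p["mtx"];x=(u-K[0,2])/K[0,0];y=(v-K[1,2])/K[1,1];rd=np.hypot(x,y);r=rd.copy()
    for _ in range(20): r=rd/(1+p["k1"]*r*r)
    s=r/np.maximum(rd,1e-9);P=(np.stack([x*s,y*s,np.ones_like(x)],-1)*p["range_z"][...,None])@Rm(p["attitude"]).T+p["eye"]
    np.save(nm+n+".npy",P)
    for k,c in pos.items():
        d=np.hypot(P[...,0]-c[0],P[...,1]-c[1]);g=P[(d<.009)&(P[...,2]>.13)]
        if len(g): print(n,k,len(g),"button z",np.median(g[:,2]),np.percentile(g[:,2],[10,90]))
        g=P[(d<.03)&(P[...,2]>.132)&(P[...,2]<.17)]
        if len(g): print("    xy mid",(g.max(0)+g.min(0))/2,"mean",g.mean(0))
E
python3 look.py l1
```

```text
t 9.4 tcp [0.4566 0.0816 0.1807] open -0.00029614080286608917 F [ 0.2496  0.4429 -0.44  ] tilt [ 0.0371 -0.0151 -0.9992] q [ 0.026  -0.3401  2.0511 -0.0163  1.3939  1.8367]
yaw -13.592493075299403 turn about tool z -0.006850296455252536
delta tool now [-0.021   0.0009  0.0099]
delta in final yaw [np.float64(-0.020639549875632206), np.float64(0.0008552728427751476), np.float64(0.010732882372170738)]
scene a 27 button z 0.4985804542223119 [0.4961 0.5002]
    xy mid [0.4425 0.0875 0.1488] mean [0.4467 0.0886 0.1459]
scene b 42 button z 0.16215781268930413 [0.1607 0.1642]
    xy mid [ 0.6217 -0.0093  0.1492] mean [ 0.6254 -0.0083  0.1514]
scene c 33 button z 0.15775215031431378 [0.1554 0.1598]
    xy mid [ 0.4529 -0.0726  0.1472] mean [ 0.4551 -0.0711  0.1489]
top a 341 button z 0.4967384733776407 [0.4946 0.4984]
top b 74 button z 0.1613701659965876 [0.1604 0.1626]
    xy mid [ 0.6191 -0.0114  0.148 ] mean [ 0.6166 -0.0115  0.1517]
top c 80 button z 0.15710197549438065 [0.1557 0.1584]
    xy mid [ 0.4481 -0.0748  0.1466] mean [ 0.4488 -0.0735  0.1497]
```

>>> apply_moves(deltas=[[-0.014, 0.001, 0, 0, -1], [-0.007, 0, 0.003, 0, -1], [-0.001, 0, 0.004, 0, -1], [0, 0, 0.004, 0, -1], [0, 0, 0.003, 0, -1], [0, 0, 0.001, 0, -1], [0, 0, 0, 0, -1], [0, 0, 0, 0, -1]])

```text
t: 10.5
tool_pos: [0.4336, 0.0846, 0.1632]
tool_rot: [3.108, -0.369, 0.058]
contact_force: [1.0, 0.4, 0.0]
opening: -0.0003
```

```bash
python3 go.py .4363 .0850 .163
```

```text
t 10.5 tcp [0.4336 0.0846 0.1632] open -0.00026280693813398725 F [0.9598 0.3982 0.0165] tilt [ 0.0355 -0.0151 -0.9993] q [ 0.0343 -0.3866  2.1153 -0.0166  1.378   1.8443]
yaw -13.529490362717366 turn about tool z -0.005750691683008395
delta tool now [ 0.0025 -0.001   0.0003]
delta in final yaw [np.float64(0.0025161061167829632), np.float64(-0.0010112851465858034), np.float64(0.00022498111732768833)]
```

>>> apply_moves(deltas=[[0, 0, 0.0025, 0, -1], [0, 0, 0.0025, 0, -1], [0, 0, 0.0025, 0, -1], [0, 0, 0.0025, 0, -1], [-0.0005, 0, 0.0025, 0, -1], [-0.0005, 0, 0.0025, 0, -1], [-0.0005, 0, 0.0025, 0, -1], [-0.0005, 0, 0.0025, 0, -1]])

```text
t: 11.5
tool_pos: [0.4373, 0.0849, 0.1512]
tool_rot: [3.109, -0.368, 0.077]
contact_force: [-3.1, -0.1, 14.5]
opening: -0.0002
```

>>> apply_moves(deltas=[[0, 0, 0.003, 0, -1], [0, 0, -0.002, 0, -1], [0, 0, -0.003, 0, -1], [0, 0, -0.008, 0, -1], [0, 0, -0.012, 0, -1], [0.03, 0.01, -0.012, 0, -1], [0.045, 0.012, 0, 0, -1], [0.045, 0.012, 0, 0, -1]])

```text
t: 12.5
tool_pos: [0.5462, 0.0246, 0.1967]
tool_rot: [3.111, -0.363, 0.082]
contact_force: [0.6, 0.0, 0.7]
opening: -0.0
```

```bash
python3 go.py .62 -.0115 .175;python3 look.py l2
```

```text
t 12.5 tcp [0.5462 0.0246 0.1967] open -3.404901553625219e-05 F [0.6083 0.0117 0.6717] tilt [ 0.0511 -0.0148 -0.9986] q [-0.0857 -0.1454  1.8634 -0.0105  1.3713  1.719 ]
yaw -13.297122062659662 turn about tool z -0.0016950997697391423
delta tool now [0.0789 0.0181 0.0259]
delta in final yaw [np.float64(0.08009058671611655), np.float64(0.018321717846937913), np.float64(0.021653221818113133)]
scene a 83 button z 0.529348634611452 [0.1538 0.5323]
    xy mid [0.4408 0.0912 0.1445] mean [0.444  0.0931 0.1466]
scene b 39 button z 0.16245308006434478 [0.1604 0.164 ]
    xy mid [ 0.621  -0.0092  0.1493] mean [ 0.6253 -0.0084  0.1512]
scene c 27 button z 0.1578879480639993 [0.1555 0.1598]
    xy mid [ 0.4523 -0.0725  0.1474] mean [ 0.4553 -0.0711  0.1486]
top a 484 button z 0.5296549491929091 [0.153  0.5309]
    xy mid [0.4355 0.085  0.1437] mean [0.4368 0.0837 0.1475]
top c 78 button z 0.15710652122306573 [0.1557 0.1582]
    xy mid [ 0.4486 -0.0797  0.147 ] mean [ 0.4486 -0.0782  0.1514]
```

>>> apply_moves(deltas=[[0.03, 0.008, 0, 0, -1], [0.03, 0.007, 0.003, 0, -1], [0.015, 0.003, 0.005, 0, -1], [0.002, 0, 0.006, 0, -1], [0, 0, 0.006, 0, -1], [0, 0, 0.002, 0, -1], [0, 0, 0, 0, -1], [0, 0, 0, 0, -1]])

```text
t: 13.6
tool_pos: [0.6174, -0.0105, 0.1777]
tool_rot: [3.111, -0.364, 0.075]
contact_force: [-0.6, 0.5, -0.4]
opening: 0.0001
```

```bash
python3 go.py .62 -.0115 .164
sed -i 's/P\[...,2\]>.13)\]/P[...,2]>.13)\&(P[...,2]<.17)]/' look.py
python3 look.py l3
```

```text
t 13.6 tcp [ 0.6174 -0.0105  0.1777] open 8.98820885066636e-05 F [-0.5535  0.5177 -0.3638] tilt [ 0.0469 -0.0137 -0.9988] q [-0.1342  0.0426  1.7147 -0.0075  1.3359  1.6712]
yaw -13.345494682098963 turn about tool z -0.0025393612467692404
delta tool now [0.0021 0.0003 0.0138]
delta in final yaw [np.float64(0.0027737367176820364), np.float64(0.00034075443325159375), np.float64(0.013689532199154614)]
scene a 30 button z 0.15356975559796981 [0.151  0.1555]
    xy mid [0.4406 0.0876 0.1451] mean [0.4435 0.0876 0.1468]
scene b 31 button z 0.16278991077126947 [0.1613 0.1641]
    xy mid [ 0.6226 -0.0094  0.1498] mean [ 0.6267 -0.0083  0.1507]
    xy mid [ 0.4534 -0.0883  0.1399] mean [ 0.4542 -0.0885  0.141 ]
    xy mid [ 0.6022 -0.0116  0.1389] mean [ 0.6017 -0.0104  0.1386]
```

>>> apply_moves(deltas=[[0.001, 0, 0.005, 0, -1], [0, 0, 0.005, 0, -1], [0, 0, 0.003, 0, -1], [0, 0, 0.0025, 0, -1], [0, 0, 0.0025, 0, -1], [0, 0, 0.0025, 0, -1], [0, 0, 0.0025, 0, -1], [0, 0, 0.0025, 0, -1]])

```text
t: 14.7
tool_pos: [0.6226, -0.0117, 0.1561]
tool_rot: [3.111, -0.364, 0.087]
contact_force: [-1.0, 0.2, 3.0]
opening: -0.0
```

>>> apply_moves(deltas=[[0, 0, 0.0025, 0, -1], [0, 0, 0.0025, 0, -1], [0, 0, 0.0025, 0, -1], [-0.0005, 0, 0.0025, 0, -1], [-0.0005, 0, 0.0025, 0, -1], [0, 0, 0.003, 0, -1], [0, 0, -0.002, 0, -1], [0, 0, -0.002, 0, -1]])

```text
t: 15.7
tool_pos: [0.6276, -0.0123, 0.1564]
tool_rot: [3.11, -0.364, 0.109]
contact_force: [-0.7, 0.2, 1.6]
opening: 0.0001
```

>>> apply_moves(deltas=[[0, 0, -0.004, 0, -1], [0, 0, -0.01, 0, -1], [0, 0, -0.02, 0, 0], [0, 0, -0.03, 0, 1], [-0.02, 0.02, -0.02, 0, 1], [-0.04, 0.025, 0, 0, 1], [-0.04, 0.025, 0, 0, 1], [-0.04, 0.025, 0, 0, 1]])

```text
t: 16.7
tool_pos: [0.4622, -0.0721, 0.2393]
tool_rot: [3.108, -0.358, 0.117]
contact_force: [0.7, -0.7, 0.6]
opening: 0.0855
```

```bash
python3 go.py .4485 -.074 .23;python3 look.py l4
```

```text
t 16.7 tcp [ 0.4622 -0.0721  0.2393] open 0.0854713935741688 F [ 0.6919 -0.7079  0.5864] tilt [ 0.0731 -0.0191 -0.9971] q [-0.317  -0.401   1.9994  0.0047  1.4677  1.4832]
yaw -13.153751165183737 turn about tool z 0.0008071944427546146
delta tool now [-0.0136  0.0049  0.0083]
delta in final yaw [np.float64(-0.0129089461291708), np.float64(0.004930873416765215), np.float64(0.009329463849171687)]
scene a 30 button z 0.1540416592025628 [0.152  0.1554]
    xy mid [0.4399 0.0875 0.1446] mean [0.4432 0.0877 0.1469]
scene b 39 button z 0.1579722252003387 [0.1556 0.1603]
    xy mid [ 0.6216 -0.0094  0.1475] mean [ 0.6252 -0.0086  0.1493]
scene c 33 button z 0.1576235774995307 [0.1565 0.1607]
    xy mid [ 0.4515 -0.0724  0.1467] mean [ 0.4551 -0.071   0.1486]
top a 81 button z 0.15257849561755865 [0.1513 0.1543]
    xy mid [0.4355 0.085  0.144 ] mean [0.4369 0.0838 0.1474]
top b 69 button z 0.15691041238197811 [0.1552 0.1582]
    xy mid [ 0.6191 -0.0122  0.1458] mean [ 0.6171 -0.0117  0.1498]
```

```bash
python3 go.py .4495 -.0745 .108|tail -2
```

```text
delta tool now [-0.0197  0.0042  0.1292]
delta in final yaw [np.float64(-0.01013282543477096), np.float64(0.004499974997195566), np.float64(0.13028745162569155)]
```

>>> apply_moves(deltas=[[-0.01, 0.003, 0, 0, 1], [-0.001, 0.001, 0.01, 0, 1], [-0.001, 0, 0.02, 0, 1], [-0.0015, 0, 0.02, 0, 1], [-0.0015, 0, 0.02, 0, 1], [-0.0015, 0, 0.02, 0, 1], [-0.0015, 0, 0.015, 0, 1], [-0.001, 0, 0.01, 0, 1]])

```text
t: 17.8
tool_pos: [0.4538, -0.0733, 0.1199]
tool_rot: [3.108, -0.356, 0.121]
contact_force: [-0.4, 0.6, 1.0]
opening: 0.0851
```

```bash
python3 go.py .4495 -.0745 .108
```

```text
t 17.8 tcp [ 0.4538 -0.0733  0.1199] open 0.08514733336302496 F [-0.3978  0.642   0.9687] tilt [ 0.0758 -0.0192 -0.9969] q [-0.3259 -0.3237  2.1446  0.0064  1.2426  1.4714]
yaw -13.076007876000286 turn about tool z 0.002164070810335825
delta tool now [-0.0049  0.0022  0.0116]
delta in final yaw [np.float64(-0.003946188153687269), np.float64(0.0022038557804822737), np.float64(0.011913579688997325)]
```

>>> apply_moves(deltas=[[-0.003, 0.002, 0.006, 0, 1], [-0.002, 0, 0.005, 0, 1], [0, 0, 0, 0, 0.5], [0, 0, 0, 0, 0], [0, 0, 0, 0, -0.3], [0, 0, 0, 0, -1], [0, 0, 0, 0, -1], [0, 0, 0, 0, -1]], grip_force=38)

```text
t: 18.8
tool_pos: [0.45, -0.0745, 0.1089]
tool_rot: [3.108, -0.356, 0.125]
contact_force: [0.7, -1.2, -0.3]
opening: 0.037
```

```bash
python3 go.py .4495 -.0745 .2
```

```text
t 18.8 tcp [ 0.45   -0.0745  0.1089] open 0.037012981093815726 F [ 0.674  -1.1619 -0.2799] tilt [ 0.0779 -0.0196 -0.9968] q [-0.3316 -0.3218  2.1627  0.0072  1.2205  1.465 ]
yaw -13.062919853648435 turn about tool z 0.002392499892950497
delta tool now [ 0.0068  0.0003 -0.0908]
delta in final yaw [np.float64(-0.0005105244343253164), np.float64(0.00013721301366417332), np.float64(-0.09107395117904626)]
```

>>> apply_moves(deltas=[[0.0005, 0, -0.005, 0, -1], [0.001, 0, -0.01, 0, -1], [0.001, 0, -0.015, 0, -1], [0.0015, 0, -0.02, 0, -1], [0.0015, 0, -0.02, 0, -1], [0.0015, 0, -0.02, 0, -1], [0.001, 0, -0.01, 0, -1], [0, 0, 0, 0, -1]])

```text
t: 19.8
tool_pos: [0.4495, -0.0742, 0.2163]
tool_rot: [3.108, -0.356, 0.126]
contact_force: [-0.4, 0.4, -3.1]
opening: 0.0371
```

```bash
python3 go.py .4170 -.258 .2
python3 - <<'E'
from h import *
for n in("l4scene","l4top"):
    P=np.load(n+".npy");import pickle
    p=pickle.load(open(n+".pkl","rb"))
    d=(P[...,0]>.28)&(P[...,0]<.66)&(P[...,1]>-.40)&(P[...,1]<-.15)
    m=(d&(abs(P[...,2]-.05)<.006)).astype(np.uint8)
    k,l,s,c=cv2.connectedComponentsWithStats(m);i=1+np.argmax(s[1:,4]);q=P[l==i]
    print(n,len(q),cv2.minAreaRect(q[:,:2].astype(np.float32)),np.median(q[:,2]),q.mean(0))
E
```

```text
t 19.8 tcp [ 0.4495 -0.0742  0.2163] open 0.037112796891032536 F [-0.4139  0.3594 -3.0563] tilt [ 0.0784 -0.02   -0.9967] q [-0.3312 -0.4271  2.0565  0.0067  1.4315  1.4669]
yaw -13.061393472035675 turn about tool z 0.0024191402777351103
delta tool now [0.0086 0.1864 0.0174]
delta in final yaw [np.float64(0.010357032599608622), np.float64(0.18639882440765682), np.float64(0.01628550723414887)]
l4scene 2625 ((0.47333183884620667, -0.2686796188354492), (0.08318323642015457, 0.30171599984169006), 76.47476196289062) 0.05078507633908069 [ 0.4832 -0.2702  0.0507]
l4top 3280 ((0.5278456211090088, -0.2838200628757477), (0.08212341368198395, 0.19017024338245392), 76.57772827148438) 0.04946498993156373 [ 0.5268 -0.2827  0.0494]
```

>>> apply_moves(deltas=[[0.001, 0.015, 0, 0, -1], [0.001, 0.025, 0, 0, -1], [0.001, 0.03, 0, 0, -1], [0.001, 0.03, 0, 0, -1], [0.002, 0.03, 0, 0, -1], [0.002, 0.025, 0, 0, -1], [0.001, 0.017, 0, 0, -1], [0, 0.007, 0, 0, -1]])

```text
t: 20.8
tool_pos: [0.4111, -0.259, 0.2087]
tool_rot: [3.112, -0.358, 0.105]
contact_force: [0.2, 0.2, -3.6]
opening: 0.0369
```

```bash
python3 go.py .4165 -.2565 .163;python3 look.py l5 >/dev/null
```

```text
t 20.8 tcp [ 0.4111 -0.259   0.2087] open 0.036940377815639476 F [ 0.1941  0.2005 -3.5961] tilt [ 0.066  -0.0149 -0.9977] q [-0.7349 -0.3233  1.9918  0.0336  1.4142  1.0607]
yaw -13.129597978086245 turn about tool z 0.0012287470824563927
delta tool now [ 0.0016 -0.0037  0.0459]
delta in final yaw [np.float64(0.004712212322509912), np.float64(-0.0037060019772295364), np.float64(0.04569931389548573)]
```

View pics/l5scene.png

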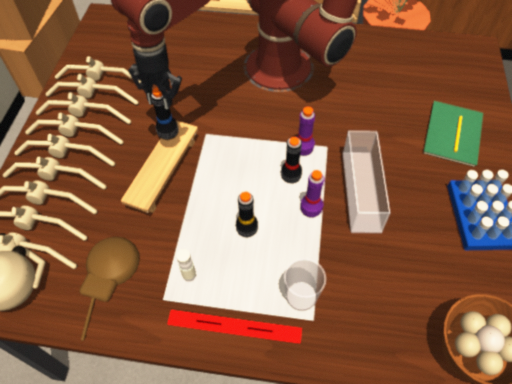

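>>> apply_moves(deltas=[[0.004, -0.003, 0, 0, -1], [0, -0.001, 0.008, 0, -1], [-0.001, 0, 0.012, 0, -1], [-0.001, 0, 0.012, 0, -1], [-0.001, 0, 0.006, 0, -1], [0, 0, 0.002, 0, -1], [0, 0, 0.002, 0, -1], [0, 0, 0.0, 0, -1]])

```text
t: 21.9
tool_pos: [0.4166, -0.2526, 0.1632]
tool_rot: [3.114, -0.352, 0.104]
contact_force: [-0.8, 0.1, -3.6]
opening: 0.0372
```

```bash
python3 go.py .4165 -.2565 .159
```

```text
t 21.9 tcp [ 0.4166 -0.2526  0.1632] open 0.03724431225904713 F [-0.7631  0.0656 -3.5816] tilt [ 0.0654 -0.0131 -0.9978] q [-0.7172 -0.2812  2.0359  0.0342  1.329   1.0715]
yaw -12.902444566827969 turn about tool z 0.0051933220160497355
delta tool now [0.0005 0.0038 0.0042]
delta in final yaw [np.float64(0.000798750225793524), np.float64(0.0038339324141561763), np.float64(0.004165842003210435)]
```

>>> apply_moves(deltas=[[0, 0.003, 0, 0, -1], [0, 0.001, 0.001, 0, -1], [0, 0, 0.0015, 0, -1], [0, 0, 0.0015, 0, -1], [0, 0, 0.001, 0, -1], [0, 0, 0.001, 0, -1], [0, 0, 0, 0, -1], [0, 0, 0, 0, -1]])

```text
t: 22.9
tool_pos: [0.417, -0.2577, 0.1592]
tool_rot: [3.112, -0.352, 0.109]
contact_force: [0.4, 0.2, -2.4]
opening: 0.0373
```

```bash
python3 go.py .4165 -.2565 .159;python3 look.py l6 >/dev/null
python3 - <<'E'
from h import *
for n in("l6scene","l6top"):
    P=np.load(n+".npy").reshape(-1,3);d=np.hypot(P[:,0]-.415,P[:,1]+.2563)
    for lo,hi in((.055,.08),(.08,.1),(.11,.13),(.13,.15)):
        g=P[(d<.05)&(P[:,2]>lo)&(P[:,2]<hi)]
        if len(g):print(n,lo,len(g),(g.max(0)+g.min(0))/2,np.ptp(g,axis=0))
E
```

```text
t 22.9 tcp [ 0.417  -0.2577  0.1592] open 0.03726293979346595 F [ 0.4401  0.235  -2.4428] tilt [ 0.0681 -0.0153 -0.9976] q [-0.725  -0.2714  2.035   0.0348  1.3169  1.0633]
yaw -12.90120187819108 turn about tool z 0.005215011024340636
delta tool now [-0.0008 -0.0011  0.0001]
delta in final yaw [np.float64(-0.0007599081696047154), np.float64(-0.0010661201178419103), np.float64(0.00015257012079650245)]
l6scene 0.055 125 [ 0.4125 -0.2538  0.0675] [0.0856 0.0551 0.0247]
l6scene 0.08 166 [ 0.4182 -0.255   0.09  ] [0.0512 0.0566 0.0198]
l6scene 0.11 80 [ 0.42   -0.2545  0.1201] [0.0317 0.0362 0.0196]
l6scene 0.13 69 [ 0.4234 -0.2539  0.1401] [0.0231 0.0323 0.0196]
l6top 0.055 119 [ 0.4147 -0.2468  0.0674] [0.058  0.0385 0.0248]
l6top 0.08 273 [ 0.4151 -0.2555  0.09  ] [0.0578 0.0535 0.02  ]
l6top 0.11 64 [ 0.4216 -0.2493  0.1197] [0.0272 0.0215 0.0192]
l6top 0.13 13 [ 0.416  -0.2546  0.1408] [0.0374 0.01   0.017 ]
```

>>> apply_moves(deltas=[[0, 0, 0.001, 0, -1], [0, 0, 0.001, 0, -1], [0, 0, 0, 0, 0], [0, 0, 0, 0, 0.5], [0, 0, 0, 0, 1], [0, 0, 0, 0, 1], [0, 0, 0, 0, 1], [0.0005, 0, -0.01, 0, 1]])

```text
t: 24.0
tool_pos: [0.4174, -0.2581, 0.1683]
tool_rot: [3.112, -0.352, 0.11]
contact_force: [0.3, -0.6, -0.7]
opening: 0.0855
```

```bash
python3 go.py .4180 -.2577 .26
```

```text
t 24.0 tcp [ 0.4174 -0.2581  0.1683] open 0.08550569375574227 F [ 0.3032 -0.5727 -0.7441] tilt [ 0.0691 -0.016  -0.9975] q [-0.7251 -0.2797  2.0259  0.0348  1.3331  1.0638]
yaw -12.906374697671215 turn about tool z 0.005124728292801191
delta tool now [ 0.007  -0.0005 -0.0914]
delta in final yaw [np.float64(0.0005046311310379538), np.float64(-0.0005192159262105348), np.float64(-0.09165767067365538)]
```

>>> apply_moves(deltas=[[0.001, 0, -0.015, 0, 1], [0.0015, 0, -0.02, 0, 1], [0.0015, 0, -0.02, 0, 1], [0.0015, 0, -0.02, 0, 1], [0.0015, 0, -0.02, 0, 1], [0.02, -0.03, 0, 0, 1], [0.03, -0.04, 0, 0, 1], [0.03, -0.04, 0, 0, 1]])

```text
t: 25.0
tool_pos: [0.523, -0.1704, 0.2853]
tool_rot: [3.102, -0.361, 0.129]
contact_force: [0.1, -0.5, 0.4]
opening: 0.0853
```

```bash
python3 go.py .621 -.0117 .25; python3 look.py l7
```

```text
t 25.0 tcp [ 0.523  -0.1704  0.2853] open 0.08525823374090691 F [ 0.1393 -0.5492  0.4077] tilt [ 0.08   -0.0256 -0.9965] q [-0.4565 -0.2109  1.7743  0.0123  1.495   1.3458]
yaw -13.275051641390403 turn about tool z -0.0013098982512888236
delta tool now [ 0.0558 -0.1772  0.0389]
delta in final yaw [np.float64(0.05918361197199618), np.float64(-0.17684597692833626), np.float64(0.0352537297263652)]
scene a 32 button z 0.15282648563674278 [0.1502 0.156 ]
    xy mid [0.441  0.0875 0.1458] mean [0.4434 0.0878 0.1466]
scene b 40 button z 0.1579738744529952 [0.1552 0.1601]
    xy mid [ 0.6213 -0.0095  0.1478] mean [ 0.6253 -0.0085  0.1489]
top a 77 button z 0.15269231627928648 [0.1513 0.1541]
    xy mid [0.4356 0.0851 0.1441] mean [0.4369 0.0838 0.1475]
top b 70 button z 0.15713733556615372 [0.1558 0.1588]
    xy mid [ 0.619  -0.0113  0.146 ] mean [ 0.617  -0.0116  0.1498]
```

View pics/l7scene.png

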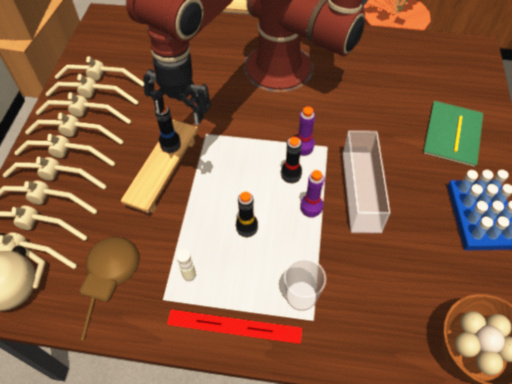

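Blue torch stands upright on the riser (165,130); yellow at (246,213), red at (291,160) unchanged. On to yellow.

>>> apply_moves(deltas=[[0.008, -0.03, 0, 0, 1], [0.009, -0.035, 0, 0, 1], [0.01, -0.035, 0, 0, 1], [0.01, -0.035, 0, 0, 1], [0.009, -0.025, 0, 0, 1], [0.006, -0.01, 0.005, 0, 1], [0, 0, 0.01, 0, 1], [0, 0, 0.005, 0, 1]])

```text
t: 26.1
tool_pos: [0.6167, -0.0145, 0.2733]
tool_rot: [3.1, -0.358, 0.133]
contact_force: [0.1, -0.2, 0.2]
opening: 0.0854
```

```bash
python3 go.py .621 -.0117 .108
```

```text
t 26.1 tcp [ 0.6167 -0.0145  0.2733] open 0.08541942869446097 F [ 0.0671 -0.2039  0.1952] tilt [ 0.0826 -0.028  -0.9962] q [-0.1366 -0.0424  1.6404 -0.0166  1.4578  1.6651]
yaw -13.143710934081838 turn about tool z 0.0009824295331438517
delta tool now [-0.0108 -0.0051  0.165 ]
delta in final yaw [np.float64(0.0035296285199892647), np.float64(-0.003723841532183687), np.float64(0.16531946597773478)]
```

>>> apply_moves(deltas=[[0.003, -0.003, 0.01, 0, 1], [-0.0015, 0, 0.02, 0, 1], [-0.002, 0, 0.025, 0, 1], [-0.002, 0, 0.025, 0, 1], [-0.002, 0, 0.025, 0, 1], [-0.002, 0, 0.02, 0, 1], [-0.0015, 0, 0.015, 0, 1], [-0.001, 0, 0.01, 0, 1]])

```text
t: 27.1
tool_pos: [0.6176, -0.0166, 0.1105]
tool_rot: [3.099, -0.364, 0.124]
contact_force: [0.4, 0.2, -0.2]
opening: 0.0853
```

```bash
python3 go.py .621 -.0117 .108
```

```text
t 27.1 tcp [ 0.6176 -0.0166  0.1105] open 0.08527197287456341 F [ 0.4038  0.199  -0.1621] tilt [ 0.0768 -0.0283 -0.9966] q [-0.1394  0.0897  1.7847 -0.0187  1.1872  1.6716]
yaw -13.381488143758444 turn about tool z -0.003167565661917879
delta tool now [ 0.0019 -0.0056  0.0026]
delta in final yaw [np.float64(0.0021382735500029186), np.float64(-0.005576951028518137), np.float64(0.002497968979969248)]
```

>>> apply_moves(deltas=[[0.002, -0.005, 0.001, 0, 1], [0, 0, 0.001, 0, 1], [0, 0, 0, 0, 0.5], [0, 0, 0, 0, 0], [0, 0, 0, 0, -0.3], [0, 0, 0, 0, -1], [0, 0, 0, 0, -1], [0, 0, 0, 0, -1]])

```text
t: 28.1
tool_pos: [0.6229, -0.0119, 0.1109]
tool_rot: [3.099, -0.364, 0.131]
contact_force: [0.8, 0.9, -0.6]
opening: 0.037
```

```bash
python3 go.py .543 -.286 .2
```

```text
t 28.1 tcp [ 0.6229 -0.0119  0.1109] open 0.03701615050641837 F [ 0.7919  0.8665 -0.5529] tilt [ 0.0814 -0.0284 -0.9963] q [-0.1306  0.0983  1.7749 -0.019   1.184   1.6805]
yaw -13.374951765615476 turn about tool z -0.003053484342167444
delta tool now [-0.0066  0.2859 -0.0875]
delta in final yaw [np.float64(-0.015202724946465018), np.float64(0.2850868531556924), np.float64(-0.0890920399202296)]
```

>>> apply_moves(deltas=[[0.0005, 0, -0.005, 0, -1], [0.001, 0, -0.01, 0, -1], [0.001, 0, -0.015, 0, -1], [0.0015, 0, -0.02, 0, -1], [0.0015, 0, -0.02, 0, -1], [0.0015, 0.005, -0.02, 0, -1], [0.001, 0.015, -0.01, 0, -1], [0, 0.025, 0, 0, -1]])

```text
t: 29.1
tool_pos: [0.6117, -0.0558, 0.2203]
tool_rot: [3.098, -0.36, 0.133]
contact_force: [-0.0, 0.3, -3.5]
opening: 0.037
```

```bash
python3 go.py .544 -.286 .22
```

```text
t 29.1 tcp [ 0.6117 -0.0558  0.2203] open 0.03697933438935006 F [-0.0196  0.2869 -3.5243] tilt [ 0.0825 -0.0295 -0.9962] q [-0.2067 -0.0207  1.7074 -0.0122  1.368   1.5973]
yaw -13.222942994998972 turn about tool z -0.00040043080300063334
delta tool now [-0.0133  0.2395  0.0015]
delta in final yaw [np.float64(-0.013393016857188154), np.float64(0.23954159665449895), np.float64(0.0003385858876708836)]
```

>>> apply_moves(deltas=[[-0.001, 0.03, -0.001, 0, -1], [-0.002, 0.035, -0.001, 0, -1], [-0.002, 0.035, -0.001, 0, -1], [-0.002, 0.035, -0.001, 0, -1], [-0.002, 0.035, -0.001, 0, -1], [-0.002, 0.03, 0, 0, -1], [-0.001, 0.02, 0, 0, -1], [0, 0.01, 0, 0, -1]])

```text
t: 30.1
tool_pos: [0.5396, -0.2911, 0.2291]
tool_rot: [3.095, -0.368, 0.13]
contact_force: [-0.1, -0.3, -3.1]
opening: 0.0372
```

```bash
python3 go.py .544 -.2865 .17
```

```text
t 30.1 tcp [ 0.5396 -0.2911  0.2291] open 0.03715138259518641 F [-0.0608 -0.3402 -3.0761] tilt [ 0.0803 -0.0322 -0.9962] q [-0.6256 -0.0299  1.7016  0.0213  1.3859  1.1786]
yaw -13.515754957270104 turn about tool z -0.005510963633857525
delta tool now [-0.0019 -0.0062  0.0591]
delta in final yaw [np.float64(0.0032252757669432113), np.float64(-0.0054342549359585185), np.float64(0.059113329866688685)]
```

>>> apply_moves(deltas=[[0.003, -0.004, 0, 0, -1], [-0.001, -0.001, 0.01, 0, -1], [-0.001, 0, 0.015, 0, -1], [-0.001, 0, 0.015, 0, -1], [-0.001, 0, 0.01, 0, -1], [0, 0, 0.004, 0, -1], [0, 0, 0.002, 0, -1], [0, 0, 0.0, 0, -1]])

```text
t: 31.1
tool_pos: [0.5448, -0.2843, 0.1672]
tool_rot: [3.099, -0.363, 0.126]
contact_force: [0.8, -0.2, -2.6]
opening: 0.0372
```

```bash
python3 go.py .544 -.2865 .161
```

```text
t 31.1 tcp [ 0.5448 -0.2843  0.1672] open 0.037218421584873006 F [ 0.7919 -0.2099 -2.5867] tilt [ 0.078  -0.0285 -0.9965] q [-0.6118  0.0222  1.7548  0.0224  1.2843  1.1868]
yaw -13.341102865562515 turn about tool z -0.002462709588064824
delta tool now [-0.0008  0.0023  0.0062]
delta in final yaw [np.float64(-0.00029079902754807266), np.float64(0.0023249010538066587), np.float64(0.006215489863679452)]
```

>>> apply_moves(deltas=[[0, 0.002, 0.001, 0, -1], [0, 0, 0.0015, 0, -1], [0, 0, 0.0015, 0, -1], [0, 0, 0.0015, 0, -1], [0, 0, 0.001, 0, -1], [0, 0, 0.001, 0, -1], [0, 0, 0, 0, -1], [0, 0, 0, 0, -1]])

```text
t: 32.1
tool_pos: [0.5457, -0.2874, 0.1611]
tool_rot: [3.097, -0.363, 0.13]
contact_force: [-1.0, 0.1, -3.1]
opening: 0.037
```

```bash
python3 go.py .544 -.2865 .161;python3 look.py l8 >/dev/null
python3 - <<'E'
from h import *
for n in("l8scene","l8top"):
    P=np.load(n+".npy").reshape(-1,3);d=np.hypot(P[:,0]-.5419,P[:,1]+.286)
    for lo,hi in((.055,.08),(.08,.1),(.11,.13),(.13,.15)):
        g=P[(d<.05)&(P[:,2]>lo)&(P[:,2]<hi)]
        if len(g):print(n,lo,len(g),(g.max(0)+g.min(0))/2,np.ptp(g,axis=0))
E
```

```text
t 32.1 tcp [ 0.5457 -0.2874  0.1611] open 0.03700923097059298 F [-1.0126  0.0657 -3.0563] tilt [ 0.0804 -0.0303 -0.9963] q [-0.6152  0.031   1.7566  0.0227  1.2708  1.1833]
yaw -13.352027461212257 turn about tool z -0.0026533797516020904
delta tool now [-0.0018 -0.0004 -0.0001]
delta in final yaw [np.float64(-0.001837162458150488), np.float64(-0.0004424532177754948), np.float64(6.62136876939945e-05)]
l8scene 0.055 139 [ 0.5583 -0.2884  0.0674] [0.0663 0.0672 0.0247]
l8scene 0.08 194 [ 0.546  -0.2855  0.09  ] [0.0511 0.0577 0.0197]
l8scene 0.11 79 [ 0.5468 -0.2841  0.1197] [0.0312 0.0356 0.0194]
l8scene 0.13 75 [ 0.5489 -0.2837  0.1402] [0.0291 0.0347 0.0193]
l8top 0.055 130 [ 0.5419 -0.2748  0.0681] [0.0581 0.0364 0.0238]
l8top 0.08 294 [ 0.5427 -0.2832  0.09  ] [0.056  0.0493 0.0199]
l8top 0.11 79 [ 0.5401 -0.2784  0.12  ] [0.0336 0.0224 0.0192]
l8top 0.13 49 [ 0.535  -0.2748  0.1401] [0.0214 0.0137 0.0184]
```

>>> apply_moves(deltas=[[0, 0, 0.001, 0, -1], [0, 0, 0.001, 0, -1], [0, 0, 0.001, 0, -1], [0, 0, 0.001, 0, -1], [0, 0, 0, 0, -1], [0, 0, 0, 0, -1], [0, 0, 0, 0, -1], [0, 0, 0, 0, -1]])

```text
t: 33.2
tool_pos: [0.5465, -0.2876, 0.1611]
tool_rot: [3.096, -0.363, 0.132]
contact_force: [-3.5, 0.5, 3.0]
opening: 0.0369
```

>>> apply_moves(deltas=[[0, 0, 0, 0, -0.1], [0, 0, 0, 0, 0.3], [0, 0, 0, 0, 0.7], [0, 0, 0, 0, 1], [0, 0, 0, 0, 1], [0, 0, 0, 0, 1], [0.0005, 0, -0.01, 0, 1], [0.001, 0, -0.015, 0, 1]])

```text
t: 34.2
tool_pos: [0.5463, -0.2875, 0.1855]
tool_rot: [3.096, -0.363, 0.134]
contact_force: [0.2, 0.1, -0.3]
opening: 0.0853
```

>>> apply_moves(deltas=[[0.0015, 0, -0.02, 0, 1], [0.0015, 0, -0.02, 0, 1], [0.0015, 0, -0.02, 0, 1], [0.0015, 0, -0.02, 0, 1], [0.0015, 0, -0.02, 0, 1], [0.0015, 0.03, -0.02, 0, 1], [0, 0.05, 0, 0, 1], [0, 0.05, 0, 0, 1]])

```text
t: 35.2
tool_pos: [0.5171, -0.413, 0.3252]
tool_rot: [3.091, -0.352, 0.15]
contact_force: [0.6, -0.4, 0.7]
opening: 0.0856
```

>>> apply_moves(deltas=[[0, 0.05, 0, 0, 1], [0, 0.05, 0, 0, 1], [0, 0, 0, 0, 1], [0, 0, 0, 0, 1], [0, 0, 0, 0, 1], [0, 0, 0, 0, 1], [0, 0, 0, 0, 1], [0, 0, 0, 0, 1]])

```text
t: 36.2
tool_pos: [0.4939, -0.513, 0.3305]
tool_rot: [3.091, -0.351, 0.152]
contact_force: [0.1, 0.2, 0.1]
opening: 0.0856
```

```bash
python3 look.py l9
python3 - <<'E'
from h import *
print(ctrl.get_obs()["t"],ctrl.get_obs()["tool_pos"])
for n in("l9scene","l9top"):
    P=np.load(n+".npy").reshape(-1,3)
    for nm,c in dict(c=(.4155,-.2555),b=(.5435,-.2855)).items():
        d=np.hypot(P[:,0]-c[0],P[:,1]-c[1])
        for lo,hi in((.056,.08),(.08,.1),(.185,.197),(.2,.22)):
            g=P[(d<.05)&(P[:,2]>lo)&(P[:,2]<hi)]
            if len(g):print(n,nm,lo,len(g),(g.max(0)+g.min(0))/2,np.ptp(g,axis=0))
import pickle
P0=np.load("P.npy");P1=np.load("l9top.npy");d=P1[...,2]-P0[...,2]
for nm,(a,b,c,e) in dict(beaker=(165,225,65,130),tube=(305,340,85,130),tank=(85,165,175,325),pur=(165,225,195,240),red=(195,240,240,285)).items():
    print(nm,"changed px",(abs(d[c:e,a:b])>.02).sum())
E
```

```text
scene a 28 button z 0.1538213036607775 [0.1519 0.1556]
    xy mid [0.4385 0.0875 0.1453] mean [0.4434 0.0874 0.1467]
top a 78 button z 0.15258682383659766 [0.1512 0.1537]
    xy mid [0.4354 0.0852 0.1437] mean [0.437  0.0837 0.1473]
36.3 [ 0.4938 -0.5132  0.3304]
l9scene c 0.056 119 [ 0.4197 -0.2534  0.068 ] [0.0653 0.0602 0.0236]
l9scene c 0.08 178 [ 0.4175 -0.2559  0.09  ] [0.0551 0.0581 0.0197]
l9scene c 0.185 74 [ 0.4186 -0.2553  0.1909] [0.0355 0.0388 0.0119]
l9scene c 0.2 86 [ 0.4158 -0.2558  0.2062] [0.027  0.0269 0.0123]
l9scene b 0.056 132 [ 0.555  -0.287   0.0679] [0.0563 0.0616 0.0237]
l9scene b 0.08 192 [ 0.5446 -0.2858  0.0901] [0.057  0.0579 0.0197]
l9scene b 0.185 90 [ 0.5452 -0.2861  0.1911] [0.0394 0.0392 0.0118]
l9scene b 0.2 92 [ 0.544  -0.287   0.2065] [0.0256 0.0288 0.0128]
l9top c 0.056 116 [ 0.4155 -0.2505  0.0681] [0.0561 0.045  0.0236]
l9top c 0.08 303 [ 0.417  -0.2556  0.0899] [0.0574 0.0536 0.0197]
l9top c 0.185 215 [ 0.4152 -0.2563  0.1912] [0.0392 0.0383 0.0115]
l9top c 0.2 215 [ 0.4156 -0.257   0.205 ] [0.0246 0.025  0.0099]
l9top b 0.056 126 [ 0.5432 -0.2778  0.0679] [0.0568 0.0401 0.0237]
l9top b 0.08 300 [ 0.5427 -0.2845  0.09  ] [0.0558 0.0515 0.0199]
l9top b 0.185 195 [ 0.5429 -0.2861  0.1911] [0.0372 0.0362 0.0116]
l9top b 0.2 195 [ 0.5427 -0.2865  0.2054] [0.0245 0.025  0.0094]
beaker changed px 34
tube changed px 15
tank changed px 91
pur changed px 20
red changed px 19
```

View pics/l9scene.png

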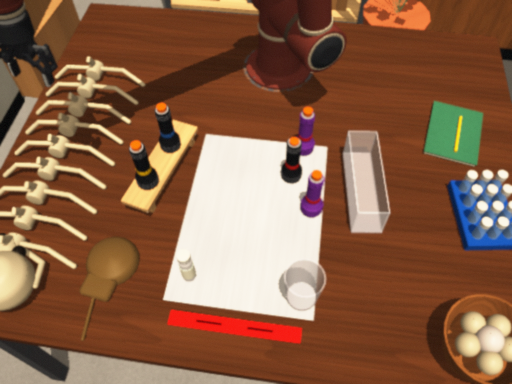

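View pics/l9top.png

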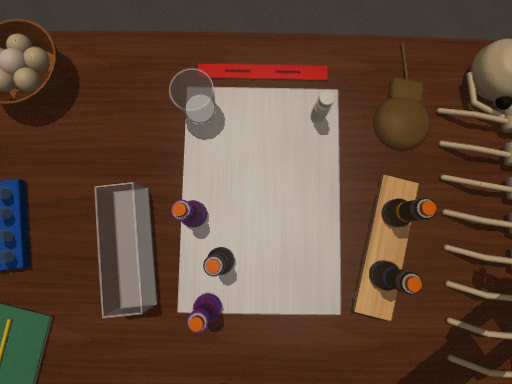

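Blue and yellow stand upright on the riser: scene (167,130) and (143,165), top (395,275) and (410,210). Red is where it was, at scene (291,160), with its button down. Tank, beaker and tube look unmoved.

```bash
python3 -c "
from station import ctrl
print(ctrl.finish_job())"
```

```text
the job is handed in; nothing more can be done
None
```

The job is handed in at 36.3 s of the 72 s allowed. Red's button locked, so it stays where it was; yellow and blue came back up and now stand on the riser.

| Torch | Button at rest after the press | Verdict | Where it is now |
|---|---|---|---|
| Red (a) | about 8.8 mm down | stays locked | left in place |
| Yellow (b) | about 4.3 mm down | worn | upright on the riser |
| Blue (c) | about 4.3 mm down | worn | upright on the riser |

**Pressing:** I pressed all three down at no more than about 25 mm/s.
- **Red and blue:** they bottomed out on the cushion with about 15 N showing.
- **Yellow:** I did not read the force at the bottom. I take it that it went all the way down from the distance travelled and from its resting height.
- **Blue:** the first press stalled at about 6 N without moving the button, so I eased off, re-centred and pressed again.

**Last checks:**
- **Torches on the riser:** both cameras show the two torches upright, within a few mm of the riser's centre line, with the gripper well clear.
- **Red torch:** its measured position had not changed.
- **Tank, beaker and tube:** they look unmoved in the pictures. The depth comparison differed only at scattered pixels (91 on the tank, 34 on the beaker, 15 on the tube), which I put down to noise.

**Disagreements:**
- **Camera heights:** the two cameras differed by about 1 mm on button heights, which is well short of the 4.5 mm between the two outcomes.
- **Tool tilt:** pressing tilted the tool by about 5°, mostly about the jaw axis, and the placed torches still came out upright.

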